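Nest the cheese covers upside down

ROBOT

A 6-joint arm with a two-finger parallel gripper is mounted at the origin on the work surface. World frame = base frame: x ahead of the robot, y to its left, z up, the work surface at z = 0. Lengths are in m, angles in rad, forces in N, time in s.
With the tool pointing down it reaches from about 0.25 to 0.775 m from the base axis. Payload 4 kg.
Tool frame: the origin (TCP) lies midway between the tips of the shut fingers; the grasp point (between the pads) lies 19 mm behind it; z points along the fingers, y is the direction in which the jaws open and shut (so a half turn about z gives the same grasp; the last joint's range is limited). The gripper opens to 94 mm and grips with 3 to 60 N. Pads are 16 mm wide; open, the fingers measure 119 mm over their backs; the gripper's body (75 mm by 177 mm) begins 78 mm behind the grasp point.
Start: joints at [-1.267, 0.087, 1.371, -0, 1.684, -0.103], TCP at [0.218, -0.505, 0.206] pointing down, gripper open.
Joint ranges: [-3.1, 3.1], [-0.76, 2.03], [0.27, 2.55], [-1.08, 4.22], [0.17, 2.65], [-2.57, 2.57]. Speed limits (rad/s): [2.79, 2.79, 3.14, 3.14, 3.14, 3.14].

INTERFACE

Orientations are given as [roll, pitch, yaw] about the fixed x, y, z axes, in that order (R = Rz(yaw) Ry(pitch) Rx(roll)).
In Python, from bench import robot gives the robot as it stands.
- The arm moves only by the tool drive_tool, never from a script. Its argument "series" is a list that holds one entry, the list of rows, each a list of 7 numbers: the turn, a rotation vector about the tool's x, y, z in rad, then the shift along the tool's x, y, z in cm, then the opening in per cent of the stroke, from 0 (shut) to 100 (fully open). In form: [[[rx, ry, rz, tx, ty, tz, fingers], ...]]. A call has 1 to 20 rows; each row is the pose to reach, as a shift and turn from the pose measured when the call began, along the tool's axes at that moment; what a row does not reach only later rows make up. A row lasts 1/10 s, in which the tool goes at most 50 mm and 8.59 degrees, less where a joint would pass 70% of its speed; a pose out of reach is approached as far as the arm can. A call with a gripper value outside its range is refused whole. The fingers move at their own pace and stop on an object; the grip force is fixed at half the most. Time passes only in rows, so rows that repeat a pose let the fingers close. It gives the time, the measured TCP pose, the force and the opening at its end, in the units of the state.
- robot.get_obs(): the state, without advancing time (a new reading comes with each control period).
- robot.snapshot(name): name is "scene" or "side" or "wrist"; returns a dict with "img" (384x512x3 uint8, blue, green, red), "depth" (384x512 float32, m along the optical axis (not along the pixel's ray), 0 where there is no reading), "vertical_fov" (degrees; the focal length in pixels is half the picture's height over the tangent of half this angle, whatever the lens; pixels are square), "cx", "cy" (the principal point, pixels), "rvec" (rotation vector, rad) and "tvec" (3), from world to camera coordinates, as OpenCV has them. Camera axes: x right, y down, z forward; pixel columns grow to the right and rows downward; lengths in m; the calibration is good to about 2 mm. A picture is of the moment at which its call begins.
- robot.close_job(): hands the job in, once; it reports no verdict.
The state is a dict: "time": time; "joint_positions": joint angles; "qvel": joint speeds; "joint_torque": joint torques, N m; "tool_pos": TCP position; "ee_rot": TCP orientation; "wrist_force": force on the tool from outside, world axes, zero at the start; "wrist_torque": the same for the moment, N m; "width": finger opening in m.
Only numpy, scipy, OpenCV 4.12 (cv2) and the standard library are available. Lean on these libraries where they do the work, as an engineer would, in place of code of your own. Each camera call takes 0.05 s, during which the arm holds its last target.

TASK

Put the washed cheese covers away in one nest, upside down: take the middle-sized cover out of the draining rack and set it, mouth up and centred, inside the large upside-down cover, then set the small one in the middle-sized one in the same way. Leave the large cover where it stands, put the covers down rather than dropping them, and do not push aside or tip the mill, jar, cheese or knife.

Things in the scene. Friction and masses are not known exactly. Their poses are not given: they have to be found in the camera images.
- large: The largest domed metal cover, rolled rim 168 mm across (outer radius 84), about 0.34 kg, round about its z axis. Origin: centre of the flat face of its dark knob; z points from there to the open mouth, so straight up when it is inverted (mouth up on its knob). It stands inverted on the worktop, held by its weight only, left or right of the rack.
- large_rim (a point): Centre of the large cover's mouth, level with the top of its rim. All three covers alike: rim top 57 mm above the origin (along z); rolled rim 9 mm thick radially, 8 mm high, to be pinched anywhere with one finger inside and one outside; dome wall 4 mm.
- large_in (a point): Centre of the large cover's flat inner floor. All covers alike: floor 19 mm above the origin, about 68 mm across; knob 34 mm across, 15 mm high; flat crown 68 mm across outside. A nested cover rests with its knob on the floor of the one below: its origin and rim are then 19 mm above the other's.
- middle: The middle-sized domed metal cover, rolled rim 136 mm across (outer radius 68), about 0.22 kg, round about its z axis. Origin: centre of the flat face of its dark knob; z points from there to the open mouth, so straight up when it is inverted (mouth up on its knob). It starts in either bay of the rack, mouth up but leaning 0.5 rad (29 degrees).
- small: The smallest domed metal cover, rolled rim 104 mm across (outer radius 52), about 0.14 kg, round about its z axis. Origin: centre of the flat face of its dark knob; z points from there to the open mouth, so straight up when it is inverted (mouth up on its knob). It starts in the other bay of the rack, leaning alike.
- rack: Fixed steel draining rack, 110 mm deep (x), 260 wide (y), 80 high, two bays 72 mm either side of its middle. In each a cover's knob hangs between two sloping slats, its crown on them (50 mm up), a cross bar stopping the knob. Origin: middle of the underside, z up. Mouths look up and to the rack's -x (at yaw 0 to the robot). Covers overhang it and lift out along their axes.
- mill: Loose wooden pepper mill, upright, 48 mm across, 178 mm high, between the rack and the large cover. Origin: centre of its underside. Leave alone.
- jar: Loose closed amber glass jar, 66 mm across, 110 mm high, beyond the large cover. Origin: centre of its underside. Leave alone.
- cheese: Loose wedge of hard cheese, within 75 mm of its origin all round (point at -x), 70 mm high, beyond the rack. Origin: middle of its underside, z up. Leave alone.
- knife: Loose cheese knife lying flat, 210 mm long along its x axis (handle towards -x), 26 mm wide, 23 mm high, on the robot's side of the large cover. Origin: near its middle at worktop level. Leave alone.

How it is judged:
On the way, in this order (a step that is already met when the one before it is completed fails the run):
1. the middle-sized cover is nested mouth up in the large one and let go (horizontal distance between middle and large below 0.01 m and z of middle in the frame of large between 0.014 and 0.023 m and angle between middle's own z axis and vertical below 0.1 rad and contact force between middle and the fingers below 0.05 N), for 0.2 s.
2. the small cover is nested mouth up in the middle-sized one and let go (horizontal distance between small and middle below 0.01 m and z of small in the frame of middle between 0.014 and 0.023 m and angle between small's own z axis and vertical below 0.1 rad and contact force between small and the fingers below 0.05 N), for 0.2 s.
At the end, for the whole second after the job is handed in: All three covers stand mouth up and level (within 0.1 rad), the middle-sized one in the large one and the small one in the middle-sized one, each within 10 mm of centred on the one below and its knob down on that one's floor (origin 14 to 23 mm above the other's), released and at rest (all of step 1 and all of step 2 and angle between large's own z axis and vertical below 0.1 rad and linear speed of each of large, middle, small below 0.02 m/s); the robot touches nothing.
It fails at once if the mill, jar, cheese or knife is pushed more than 20 mm from its place (distance of any of mill, jar, cheese, knife from where it was at the start of the episode above 0.02 m).
It fails at once if the mill or the jar is tipped (over 0.3 rad) (angle between any of mill, jar's own z axis and vertical above 0.3 rad).
It fails at once if the large cover is shifted more than 30 mm from where it stands (distance of large from where it was at the start of the episode above 0.03 m).
It fails at once if a cover is dropped (falls freely at over 0.6 m/s, some 18 mm) ((linear speed of middle above 0.6 m/s and contact force between middle and the fingers below 0.05 N) or (linear speed of small above 0.6 m/s and contact force between small and the fingers below 0.05 N)).
It also fails if it takes over 69 s, if anything falls off the work surface, if the arm or the gripper's body presses on something with over 40 N, if the wrist force passes 120 N, or if a joint passes its speed limit or range.

## Working session

There is one attempt and no reset: what is moved stays moved. The work goes in short steps, Python scripts to look and compute and a tool call to move; the robot and the scene stay as the last step left them, time stands still between calls to the robot, and variables do not carry over. Pictures are saved under pics/ and viewed, and the job is handed in when it is done.

Besides the shell and the picture viewer there is one more tool, called after "Emit:" by a JSON object that holds its "fn" and its "kwargs". drive_tool: Moves the arm, as the interface text tells. Its arguments: {"type":"object","properties":{"series":{"type":"array","items":{"type":"array","items":{"type":"array","items":{"type":"number"}}}}},"required":["series"]}

```bash
ls; mkdir -p pics; cat > h.py <<'E'
import numpy as np, cv2
from bench import robot
from scipy.spatial.transform import Rotation as R
def snap(n,f):
    s=robot.snapshot(n); cv2.imwrite('pics/'+f+'.png',s['img'])
    np.savez('pics/'+f+'.npz',**s); return s
def load(f): return dict(np.load('pics/'+f+'.npz'))
def K(s):
    h=s['img'].shape[0]; f=h/2/np.tan(np.radians(float(s['vertical_fov']))/2)
    return f,float(s['cx']),float(s['cy'])
def cloud(s):
    f,cx,cy=K(s); d=s['depth']; v,u=np.mgrid[:d.shape[0],:d.shape[1]]
    P=np.stack([(u-cx)/f*d,(v-cy)/f*d,d],-1)
    M=cv2.Rodrigues(s['rvec'])[0]; W=(P-np.ravel(s['tvec']))@M
    W[d==0]=np.nan; return W
E
python3 - <<'E'
from h import *
o=robot.get_obs(); print(o)
for n in ['scene','side','wrist']:
    s=snap(n,n+'0'); print(n,K(s),s['rvec'],s['tvec'],(s['depth']>0).mean())
E
```

```text
pics
{'time': 0.0, 'joint_positions': array([-1.26712652e+00,  8.79512936e-02,  1.37227134e+00,  1.61616226e-05,
        1.68358856e+00, -1.03107699e-01]), 'qvel': array([-0.00020695,  0.00276086, -0.00011957,  0.00136453,  0.00022849,
       -0.00139747]), 'joint_torque': array([ 9.34532763e-04, -3.40181744e+01, -3.02422500e+01,  7.15667009e-02,
        3.29868088e-02, -1.50008509e-04]), 'tool_pos': array([ 0.21743867, -0.50458892,  0.20429754]), 'ee_rot': array([-3.13938755e+00, -2.44320737e-04,  4.06779040e-01]), 'wrist_force': array([ 0.12452379, -0.81425097,  0.14300783]), 'wrist_torque': array([ 0.04890405,  0.01955587, -0.03994871]), 'width': 0.09411786892437397}
scene (np.float64(413.3956659533538), 250.87017726656032, 188.40038661818798) [ 0.71858457  2.53384811 -1.23513694] [ 0.51192001 -0.15431455  1.40833039] 0.9960784912109375
side (np.float64(437.59782504024565), 261.68610801413007, 183.0801913463876) [ 0.57390619 -2.76475254  1.00586409] [0.53325058 0.25073469 1.08385047] 0.9959920247395834
wrist (np.float64(279.366923734867), 258.822533662884, 190.0744119289279) [-2.41396258  1.58618202  0.23679032] [-0.54932345 -0.03114508  0.39277431] 0.9960123697916666
```

View pics/scene0.png

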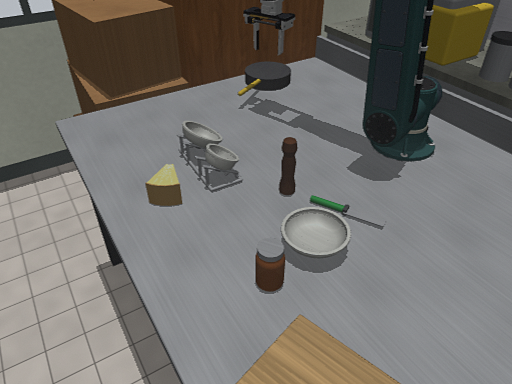

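View pics/side0.png

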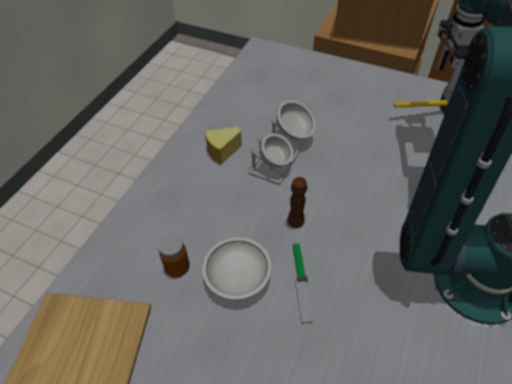

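View pics/wrist0.png

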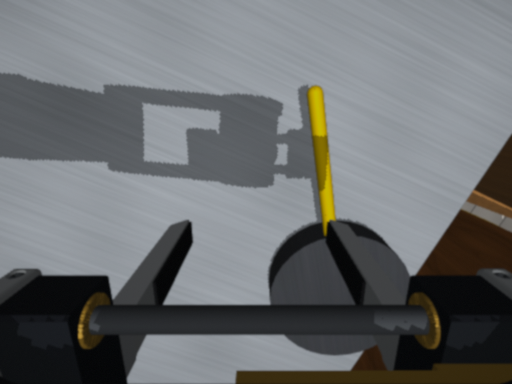

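The scene view shows the large cover at about (315,232) and the rack's covers at (201,135) for the middle one and (221,157) for the small one. The mill is at (289,165), the jar at (270,265), the cheese at (165,185) and the knife at (345,212). A pan stands under the gripper at (268,75). In the side view, large is at (237,268), middle at (296,122) and small at (277,150).

```bash
python3 - <<'E'
from h import *
for n in ['scene','side']:
    s=load(n+'0'); W=cloud(s)
    z=W[...,2]; print(n,'table z',np.nanmedian(z[(W[...,0]>.2)&(W[...,0]<.8)&(abs(W[...,1])<.5)]))
    pts={'scene':{'large':(315,232),'mid':(201,135),'small':(221,157),'mill':(289,150),'jar':(270,250),'cheese':(168,175),'knife':(345,211)},
     'side':{'large':(237,268),'mid':(296,122),'small':(277,150),'mill':(299,185),'jar':(173,246),'cheese':(225,137),'knife':(301,275)}}[n]
    for k,(u,v) in pts.items(): print(k,W[v,u].round(3))
    # large-scale enlarged crops
    u,v=pts['mid']; c=s['img'][v-50:v+90,u-90:u+110]; cv2.imwrite(f'pics/crop_{n}.png',cv2.resize(c,None,fx=4,fy=4,interpolation=cv2.INTER_CUBIC))
    # topdown height map
    m=np.isfinite(z)&(z>.01)&(z<.25)&(W[...,0]>.15)&(W[...,0]<.9)&(abs(W[...,1])<.6)
    T=np.zeros((600,800),np.uint8)
    p=W[m]; r=(600-(p[:,0]-.15)*666).astype(int).clip(0,599); q=((.6-p[:,1])*666).astype(int).clip(0,799)
    for a,b,h in zip(r,q,p[:,2]): cv2.circle(T,(b,a),1,int(55+h*1000) if h<.2 else 255,-1)
    cv2.imwrite(f'pics/top_{n}.png',T)
E
```

```text
scene table z 6.67627245671175e-05
large [0.532 0.199 0.017]
mid [ 0.586 -0.338  0.047]
small [ 0.627 -0.117  0.099]
mill [0.49  0.017 0.149]
jar [0.713 0.262 0.109]
cheese [ 0.775 -0.158  0.068]
knife [0.413 0.178 0.017]
side table z 0.0007107607186822708
large [0.56  0.203 0.017]
mid [ 0.605 -0.328  0.05 ]
small [ 0.612 -0.184  0.054]
mill [0.476 0.014 0.173]
jar [0.698 0.255 0.109]
cheese [ 0.773 -0.16   0.068]
knife [0.406 0.16  0.021]
```

View pics/crop_side.png

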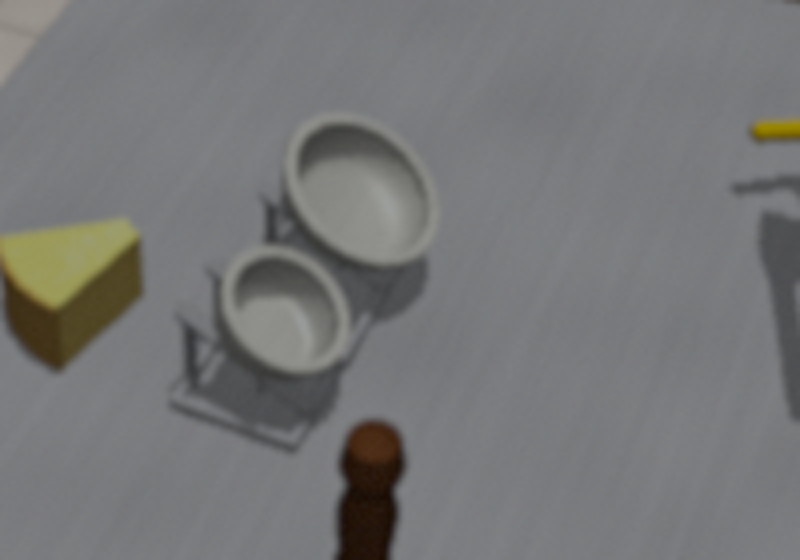

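View pics/top_side.png

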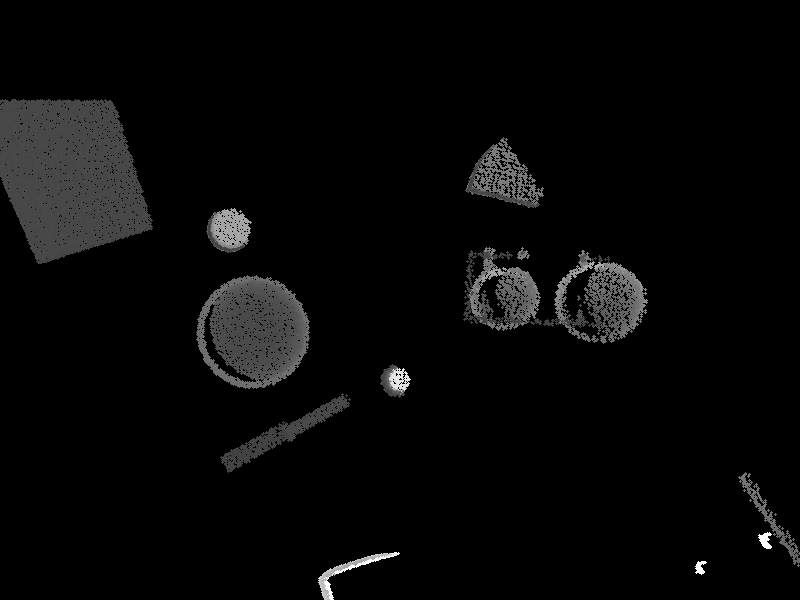

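View pics/crop_scene.png

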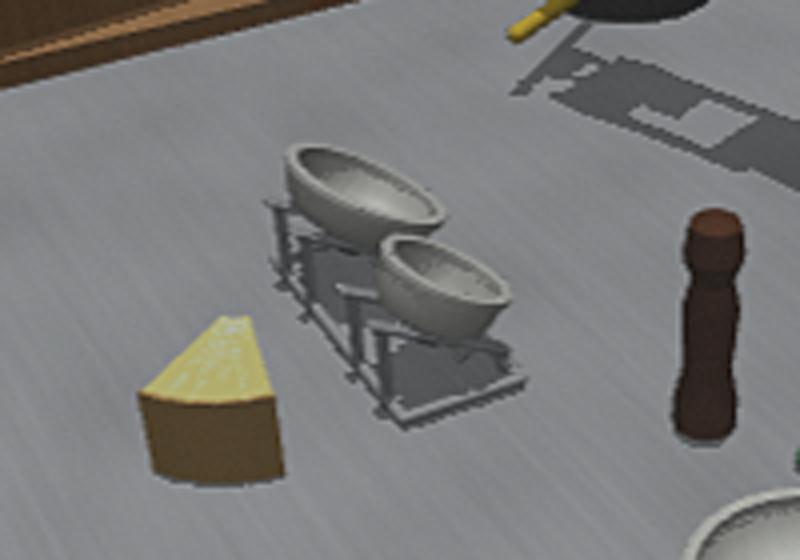

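```bash
cat >> h.py <<'E'
from scipy.optimize import least_squares
def rimfit(P,a0,c0,rad,free=True):
    """P points; axis a0 (unit), c0 approx rim-top centre; refine. Uses points near rim top surface."""
    a=np.array(a0,float);a/=np.linalg.norm(a);c=np.array(c0,float)
    for it in range(8):
        d=P-c; h=d@a; r=np.linalg.norm(d-np.outer(h,a),axis=1)
        tol=.008 if it<4 else .004
        m=(abs(h)<tol)&(r>rad-.013)&(r<rad+.006)
        Q=P[m]
        # plane through rim-top points : robust upper
        def f(p):
            ax=a+np.array([p[0],p[1],0]) if free else a
            ax=ax/np.linalg.norm(ax)
            cc=c+p[2:5]; d=Q-cc; h=d@ax; r=np.linalg.norm(d-np.outer(h,ax),axis=1)
            # torus-like rolled rim: centreline radius rad-.0045, 4mm below the top; elliptical section
            return np.hypot((r-(rad-.0045))/.0045,(h+.004)/.004)*.004-.004
        s=least_squares(f,np.zeros(5),loss='soft_l1',f_scale=.001)
        if free: a=a+np.array([s.x[0],s.x[1],0]); a/=np.linalg.norm(a)
        c=c+s.x[2:5]
    return c,a,len(Q),np.sqrt(np.mean(f(np.zeros(5))**2))
E
python3 - <<'E'
from h import *
A=[cloud(load('scene0')).reshape(-1,3),cloud(load('side0')).reshape(-1,3)]
t=[-np.sin(.5),0,np.cos(.5)]
for nm,a0,c0,r in [('large',[0,0,1],[.55,.21,.057],.084),('mid',t,[.59,-.305,.10],.068),('small',t,[.595,-.16,.10],.052)]:
    for tag,P in [('scene',A[0]),('side',A[1]),('both',np.vstack(A))]:
        P=P[np.isfinite(P).all(1)]; P=P[np.linalg.norm(P-c0,axis=1)<r+.04]
        c,a,n,e=rimfit(P,a0,c0,r)
        print(nm,tag,c.round(4),a.round(3),'tilt',np.arccos(a[2]).round(3),'yaw',np.arctan2(-a[1],-a[0]).round(3),n,e.round(4),'orig',(c-.057*a).round(4))
for i in (0,1):
    P=A[i];P=P[np.isfinite(P).all(1)]
    for nm,lo,hi in [('mill',[.44,-.03,.03],[.53,.06,.2]),('jar',[.66,.2,.03],[.77,.31,.13]),('knife',[.33,.05,.005],[.47,.3,.04]),('cheese',[.7,-.25,.03],[.85,-.08,.09])]:
        Q=P[((P>lo)&(P<hi)).all(1)]; print(i,nm,Q.min(0).round(3),Q.max(0).round(3))
E
```

```text
large scene [0.5535 0.221  0.0571] [-0.004 -0.001  1.   ] tilt 0.004 yaw 0.302 601 0.0011 orig [5.537e-01 2.211e-01 1.000e-04]
large side [0.5523 0.2197 0.0577] [-0.001  0.     1.   ] tilt 0.001 yaw -0.079 692 0.0014 orig [0.5524 0.2197 0.0007]
large both [0.553  0.2204 0.0574] [-0.002 -0.001  1.   ] tilt 0.002 yaw 0.292 1294 0.0013 orig [5.531e-01 2.205e-01 4.000e-04]
mid scene [ 0.59  -0.305  0.1  ] [-0.479  0.     0.878] tilt 0.5 yaw -0.0 0 nan orig [ 0.6173 -0.305   0.05  ]
mid side [ 0.59  -0.305  0.1  ] [-0.479  0.     0.878] tilt 0.5 yaw -0.0 0 nan orig [ 0.6173 -0.305   0.05  ]
mid both [ 0.59  -0.305  0.1  ] [-0.479  0.     0.878] tilt 0.5 yaw -0.0 0 nan orig [ 0.6173 -0.305   0.05  ]
small scene [ 0.595 -0.16   0.1  ] [-0.479  0.     0.878] tilt 0.5 yaw -0.0 0 nan orig [ 0.6223 -0.16    0.05  ]
small side [ 0.595 -0.16   0.1  ] [-0.479  0.     0.878] tilt 0.5 yaw -0.0 0 nan orig [ 0.6223 -0.16    0.05  ]
small both [ 0.595 -0.16   0.1  ] [-0.479  0.     0.878] tilt 0.5 yaw -0.0 0 nan orig [ 0.6223 -0.16    0.05  ]
0 mill [ 0.465 -0.011  0.03 ] [0.504 0.026 0.177]
0 jar [0.68  0.227 0.03 ] [0.742 0.289 0.112]
0 knife [0.345 0.079 0.005] [0.46  0.269 0.022]
0 cheese [ 0.744 -0.213  0.03 ] [ 0.845 -0.1    0.072]
1 mill [ 0.458 -0.015  0.03 ] [0.501 0.025 0.178]
1 jar [0.674 0.224 0.03 ] [0.736 0.288 0.114]
1 knife [0.343 0.065 0.005] [0.468 0.267 0.025]
1 cheese [ 0.741 -0.214  0.03 ] [ 0.843 -0.101  0.074]
  return _methods._mean(a, axis=axis, dtype=dtype,
  ret = ret.dtype.type(ret / rcount)
```

```bash
python3 - <<'E'
from h import *
A=[cloud(load('scene0')).reshape(-1,3),cloud(load('side0')).reshape(-1,3)]
t=np.array([-np.sin(.5),0,np.cos(.5)])
for nm,c0,r in [('mid',[.60,-.305,.10],.068),('small',[.605,-.16,.10],.052)]:
  for dz in (-.01,0,.01,.02):
   for tag,P in [('scene',A[0]),('side',A[1]),('both',np.vstack(A))]:
    P=P[np.isfinite(P).all(1)]; P=P[(np.linalg.norm(P-c0,axis=1)<r+.04)&(P[:,2]>.03)]
    if dz==-.01: print(tag,P[:,2].max(),P[np.argmax(P[:,2])], 'maxaxis',np.percentile(P@t,[95,99,100]), np.dot(c0,t))
    cc=np.array(c0)+t*(np.percentile(P@t,99)-np.dot(c0,t)+dz-.01)
    try: c,a,n,e=rimfit(P,t,cc,r)
    except Exception as ex: print('x');continue
    if n>150: print(nm,tag,c.round(4),a.round(3),'tilt',np.arccos(a[2]).round(3),'yaw',np.arctan2(-a[1],-a[0]).round(3),n,e.round(4),'orig',(c-.057*a).round(4))
E
```

```text
scene 0.11880679201211876 [ 0.65812527 -0.29634012  0.11880679] maxaxis [-0.21013726 -0.20886135 -0.207822  ] -0.1998970669734845
mid scene [ 0.597  -0.2999  0.087 ] [-0.48   0.025  0.877] tilt 0.501 yaw -0.052 166 0.0015 orig [ 0.6244 -0.3013  0.037 ]
side 0.1208700134748429 [ 0.64992626 -0.30599587  0.12087001] maxaxis [-0.20822764 -0.20590482 -0.20418692] -0.1998970669734845
mid side [ 0.5956 -0.3011  0.0881] [-0.47   0.019  0.882] tilt 0.49 yaw -0.041 267 0.0016 orig [ 0.6224 -0.3022  0.0378]
both 0.1208700134748429 [ 0.64992626 -0.30599587  0.12087001] maxaxis [-0.20886739 -0.20637298 -0.20418692] -0.1998970669734845
mid both [ 0.5961 -0.301   0.0878] [-0.474  0.02   0.88 ] tilt 0.495 yaw -0.043 425 0.0016 orig [ 0.6231 -0.3022  0.0376]
mid scene [ 0.597  -0.2999  0.087 ] [-0.48   0.025  0.877] tilt 0.501 yaw -0.052 166 0.0015 orig [ 0.6244 -0.3013  0.037 ]
mid side [ 0.5956 -0.3008  0.0881] [-0.47   0.019  0.882] tilt 0.49 yaw -0.04 266 0.0016 orig [ 0.6224 -0.3019  0.0378]
mid both [ 0.596  -0.301   0.0878] [-0.474  0.02   0.88 ] tilt 0.495 yaw -0.043 424 0.0016 orig [ 0.6231 
[... 1156 characters left out ...]
ne [ 0.6022 -0.1575  0.0869] [-0.481  0.018  0.876] tilt 0.502 yaw -0.038 153 0.0013 orig [ 0.6296 -0.1585  0.0369]
small side [ 0.6007 -0.1577  0.088 ] [-0.485  0.009  0.874] tilt 0.507 yaw -0.018 235 0.0015 orig [ 0.6283 -0.1582  0.0381]
small both [ 0.6011 -0.1579  0.0875] [-0.483  0.014  0.875] tilt 0.504 yaw -0.029 385 0.0015 orig [ 0.6287 -0.1587  0.0376]
small scene [ 0.6022 -0.1575  0.0869] [-0.481  0.018  0.876] tilt 0.502 yaw -0.038 153 0.0013 orig [ 0.6296 -0.1585  0.0369]
small side [ 0.6004 -0.1573  0.088 ] [-0.483  0.005  0.876] tilt 0.504 yaw -0.011 205 0.0015 orig [ 0.628  -0.1576  0.0381]
small both [ 0.6012 -0.1575  0.0875] [-0.484  0.012  0.875] tilt 0.505 yaw -0.025 362 0.0015 orig [ 0.6288 -0.1582  0.0377]
  return _methods._mean(a, axis=axis, dtype=dtype,
  ret = ret.dtype.type(ret / rcount)
```

```bash
cat >> h.py <<'E'
def Rt(a,u):   # tool: z=-a, y=-u
    a=np.array(a)/np.linalg.norm(a); u=np.array(u)-a*np.dot(a,u); u/=np.linalg.norm(u)
    y=-u; z=-a; return np.stack([np.cross(y,z),y,z],1)
def cur():
    o=robot.get_obs(); return o,np.array(o['tool_pos']),R.from_euler('xyz',o['ee_rot']).as_matrix()
def go(pos,Rm=None):
    o,p,C=cur(); Rm=C if Rm is None else Rm
    rv=R.from_matrix(C.T@Rm).as_rotvec(); t=C.T@(np.array(pos)-p)*100
    print('t=%.2f'%o['time'],'row rot',rv.round(3),'cm',t.round(2)); return rv,t
YAW=-.039
AX=np.array([-np.sin(.5)*np.cos(YAW),-np.sin(.5)*np.sin(YAW),np.cos(.5)])
UX=np.array([-np.cos(.5)*np.cos(YAW),-np.cos(.5)*np.sin(YAW),-np.sin(.5)])
MID=np.array([.596,-.301,.0878]); SML=np.array([.6012,-.158,.0876]); LAR=np.array([.553,.2205,.057])
E
python3 - <<'E'
from h import *
p=MID+.0635*UX; print(p,AX,UX)
go(p+AX*.086,Rt(AX,UX))
E
```

```text
[ 0.54031588 -0.29882722  0.05735648] [-0.47906098  0.01869286  0.87758256] [-0.87691524  0.03421704 -0.47942554]
t=0.15 row rot [-0.447  0.28  -1.101] cm [34.07 -7.9   7.2 ]
```

Emit:
{"fn": "drive_tool", "kwargs": {"series": [[[-0.15, 0.09, -0.37, 11, -2.6, 0, 32], [-0.3, 0.19, -0.73, 23, -5.3, 1, 32], [-0.447, 0.28, -1.1, 34.1, -7.9, 4, 32], [-0.447, 0.28, -1.1, 34.1, -7.9, 7.2, 32], [-0.447, 0.28, -1.1, 34.1, -7.9, 7.2, 32], [-0.447, 0.28, -1.1, 34.1, -7.9, 7.2, 32], [-0.447, 0.28, -1.1, 34.1, -7.9, 7.2, 32], [-0.447, 0.28, -1.1, 34.1, -7.9, 7.2, 32], [-0.447, 0.28, -1.1, 34.1, -7.9, 7.2, 32], [-0.447, 0.28, -1.1, 34.1, -7.9, 7.2, 32], [-0.447, 0.28, -1.1, 34.1, -7.9, 7.2, 32], [-0.447, 0.28, -1.1, 34.1, -7.9, 7.2, 32], [-0.447, 0.28, -1.1, 34.1, -7.9, 7.2, 32], [-0.447, 0.28, -1.1, 34.1, -7.9, 7.2, 32]]]}}

```text
time: 1.55
tool_pos: [0.4993, -0.2976, 0.1332]
ee_rot: [2.641, 0.0, 1.53]
wrist_force: [0.3, 0.3, 0.2]
width: 0.0303
```

```bash
python3 - <<'E'
from h import *
p=MID+.0635*UX
snap('wrist','w1'); s=snap('side','s1')
cv2.imwrite('pics/s1c.png',cv2.resize(s['img'][70:220,200:400],None,fx=4,fy=4))
go(p-AX*.014,Rt(AX,UX)); print(robot.get_obs()['joint_positions'])
# refit mid from wrist cloud
P=cloud(load('w1')).reshape(-1,3);P=P[np.isfinite(P).all(1)]; P=P[(np.linalg.norm(P-MID,axis=1)<.09)&(P[:,2]>.03)]
print(len(P),rimfit(P,AX,MID,.068))
E
```

```text
t=1.65 row rot [ 0.     0.    -0.001] cm [ 0.02 -0.03 10.  ]
[-0.84885594 -0.10602816  1.79391842  0.39470362  1.1248738  -0.92111731]
12997 (array([ 0.59436225, -0.30293793,  0.08720283]), array([-0.47867765,  0.01699641,  0.8778262 ]), 3296, np.float64(0.0006943158231160648))
```

View pics/w1.png

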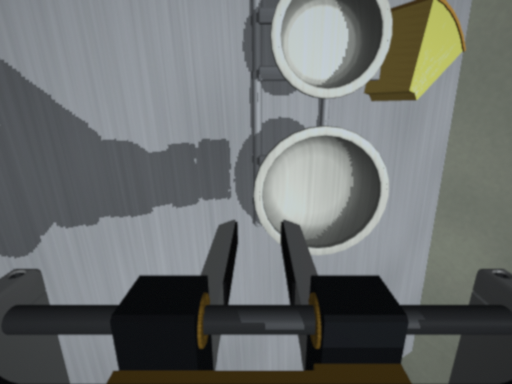

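View pics/s1c.png

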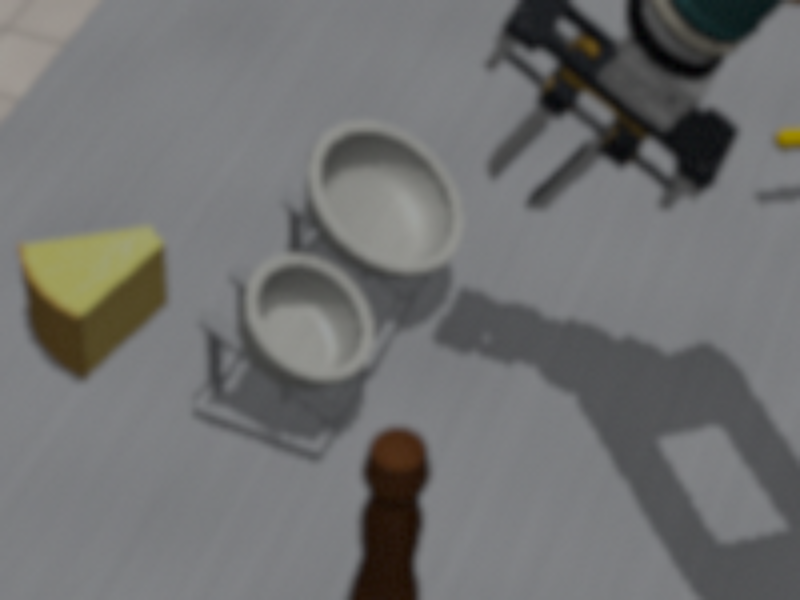

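The wrist view shows the middle cover's rim centred at about (322,190) and the small one at (332,38). The fingers at (222,240) and (297,240) line up either side of the near rim. Its rim fit agrees with the outer cameras to 2 mm.

Emit:
{"fn": "drive_tool", "kwargs": {"series": [[[0, 0, 0, -0.1, -0.1, 2.5, 32], [0, 0, 0, -0.1, -0.1, 5, 32], [0, 0, 0, -0.1, -0.1, 7.5, 32], [0, 0, 0, -0.1, -0.1, 9, 32], [0, 0, 0, -0.1, -0.1, 10, 32], [0, 0, 0, -0.1, -0.1, 10, 32], [0, 0, 0, -0.1, -0.1, 10, 32]]]}}

```text
time: 2.35
tool_pos: [0.5466, -0.3006, 0.0455]
ee_rot: [2.641, 0.0, 1.531]
wrist_force: [0.2, -0.7, 0.2]
width: 0.0304
```

```bash
python3 - <<'E'
from h import *
s=snap('side','s2'); snap('wrist','w2')
cv2.imwrite('pics/s2c.png',cv2.resize(s['img'][70:220,200:400],None,fx=4,fy=4))
print(robot.get_obs()['wrist_force'])
P=cloud(load('w2')).reshape(-1,3);P=P[np.isfinite(P).all(1)]; P=P[(np.linalg.norm(P-MID,axis=1)<.09)&(P[:,2]>.03)]
print(len(P),rimfit(P,AX,MID,.068))
E
```

```text
[ 0.24044243  0.1519768  -0.08507562]
27867 (array([ 0.59446213, -0.30299412,  0.08721113]), array([-0.478887  ,  0.01727516,  0.87770656]), 6743, np.float64(0.000652660163106))
```

View pics/s2c.png

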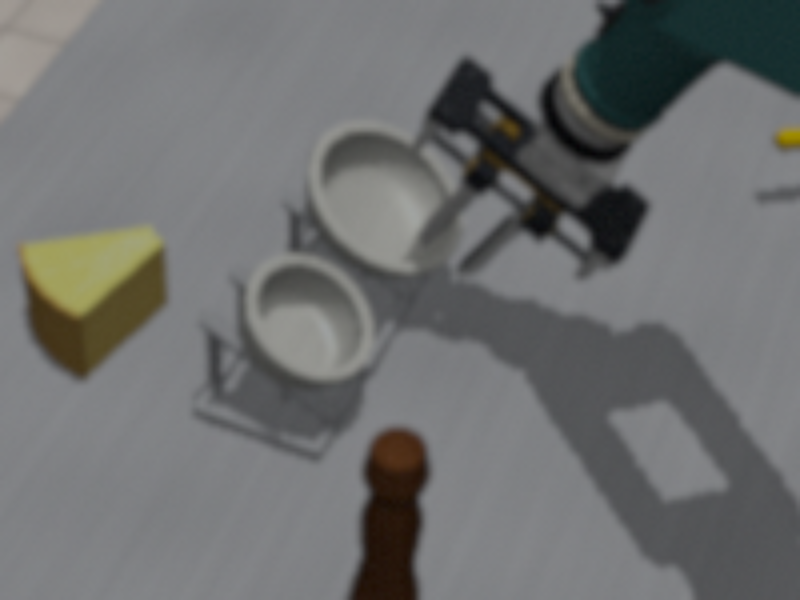

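View pics/w2.png

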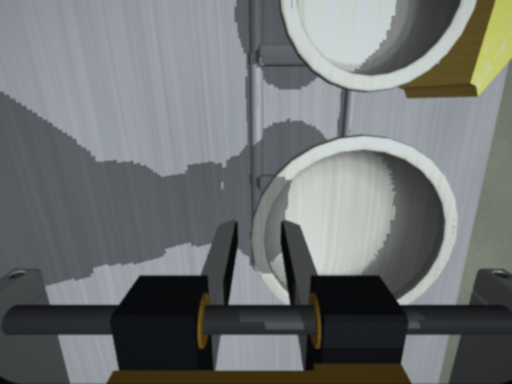

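The side view shows one finger inside and one outside the near rim, at about (440,240) in the crop. Closing.

Emit:
{"fn": "drive_tool", "kwargs": {"series": [[[0, 0, 0, 0, 0, 0, 0], [0, 0, 0, 0, 0, 0, 0], [0, 0, 0, 0, 0, 0, 0], [0, 0, 0, 0, 0, 0, 0], [0, 0, 0, 0, 0, 0, 0], [0, 0, 0, 0, 0, 0, 0]]]}}

```text
time: 3.05
tool_pos: [0.5463, -0.3011, 0.0463]
ee_rot: [2.64, 0.002, 1.53]
wrist_force: [-5.4, 0.5, 2.9]
width: 0.0075
```

Emit:
{"fn": "drive_tool", "kwargs": {"series": [[[0, 0, 0, 0, 0, -0.5, 0], [0, 0, 0, 0, 0, -1, 0], [0, 0, 0, 0, 0, -2, 0], [0, 0, 0, 0, 0, -3, 0], [0, 0, 0, 0, 0, -4, 0], [0, 0, 0, 0, 0, -5, 0], [0, 0, 0, 0, 0, -6, 0], [0, 0, 0, 0, 0, -7, 0], [0, 0, 0, 0, 0, -8, 0], [0, 0, 0, 0, 0, -8, 0]]]}}

```text
time: 4.05
tool_pos: [0.5082, -0.3003, 0.1188]
ee_rot: [2.638, 0.004, 1.53]
wrist_force: [0.6, 0.1, -2.2]
width: 0.0075
```

```bash
python3 - <<'E'
from h import *
s=snap('side','s3'); snap('wrist','w3')
cv2.imwrite('pics/s3c.png',cv2.resize(s['img'][70:220,200:400],None,fx=4,fy=4))
o,p,C=cur(); print(o['wrist_force'],o['width'])
P=cloud(load('w3')).reshape(-1,3);P=P[np.isfinite(P).all(1)]; 
g=p+AX*.014-.0635*UX
P=P[(np.linalg.norm(P-g,axis=1)<.09)&(P[:,2]>.03)]
c,a,n,e=rimfit(P,-C[:,2],g,.068); print(c,a,n,e)
print('in tool', (C.T@(c-p)*1000).round(1), (C.T@a).round(3))
E
```

```text
[-0.30642503  0.04313853 -3.00536623] 0.007521812148146088
[ 0.55729183 -0.30195497  0.15707337] [-0.45553879  0.01779581  0.89003804] 6234 0.0008072610283860368
in tool [ -0.5  62.7 -11.5] [-0.003  0.028 -1.   ]
```

View pics/s3c.png

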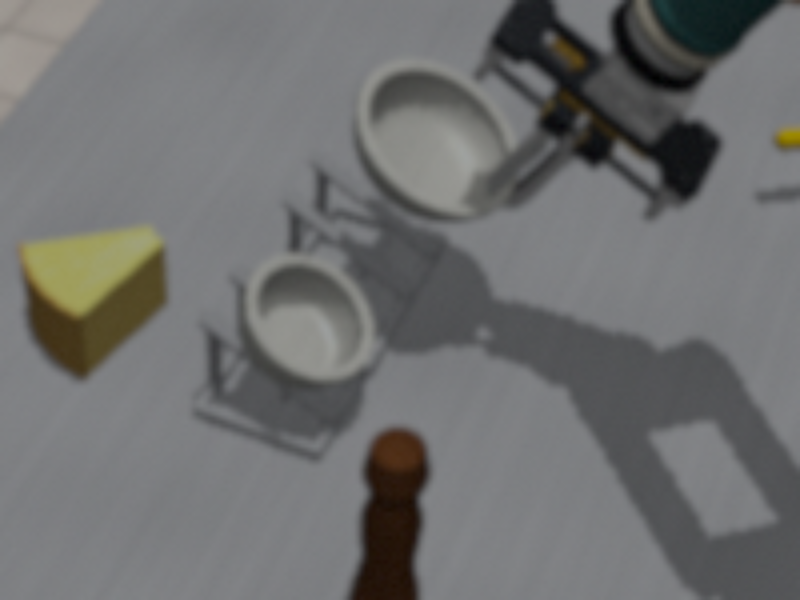

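View pics/w3.png

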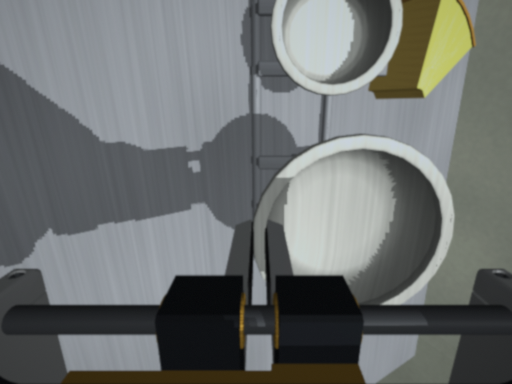

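```bash
cat >> h.py <<'E'
def place(ct,at,target,yaw=YAW):
    """tool pose that puts held cover (rim centre ct [m], axis at, tool frame) level with rim centre at target"""
    Rm=Rt([0,0,1],[-np.cos(yaw),-np.sin(yaw),0])
    # correct so that Rm@at = +z
    v=Rm@(np.array(at)/np.linalg.norm(at)); 
    ax=np.cross(v,[0,0,1]); s=np.linalg.norm(ax)
    if s>1e-6: Rm=R.from_rotvec(ax/s*np.arcsin(s)).as_matrix()@Rm
    return np.array(target)-Rm@np.array(ct),Rm
E
python3 - <<'E'
from h import *
ct=[-.0005,.0627,-.0115];at=[-.003,.028,-1]
for q in ([.557,-.30,.27],[.555,-.04,.285],LAR+[0,0,.213],LAR+[0,0,.06]):
    p,Rm=place(ct,at,q); print(p.round(4)); go(p,Rm)
E
```

```text
[ 0.4947 -0.2971  0.2567]
t=4.15 row rot [ 0.474 -0.    -0.002] cm [  0.16   5.56 -12.91]
[ 0.4927 -0.0371  0.2717]
t=4.15 row rot [ 0.474 -0.    -0.002] cm [ 26.13   5.21 -14.88]
[0.4907 0.2234 0.2567]
t=4.15 row rot [ 0.474 -0.    -0.002] cm [ 52.15   3.41 -14.22]
[0.4907 0.2234 0.1037]
t=4.15 row rot [ 0.474 -0.    -0.002] cm [52.19 -3.94 -0.8 ]
```

Emit:
{"fn": "drive_tool", "kwargs": {"series": [[[0.06, 0, 0, 0, 0.7, -2, 0], [0.14, 0, 0, 0, 1.6, -4, 0], [0.22, 0, 0, 0.1, 2.6, -6, 0], [0.3, 0, 0, 0.1, 3.5, -8, 0], [0.38, 0, 0, 0.1, 4.5, -10, 0], [0.45, 0, 0, 0.1, 5.3, -12, 0], [0.474, 0, 0, 0.5, 5.5, -13, 0], [0.474, 0, 0, 2, 5.5, -13.5, 0], [0.474, 0, 0, 4.5, 5.4, -14, 0], [0.474, 0, 0, 7.5, 5.4, -14.5, 0], [0.474, 0, 0, 10.5, 5.3, -14.9, 0], [0.474, 0, 0, 13.5, 5.3, -14.9, 0], [0.474, 0, 0, 16.5, 5.3, -14.9, 0], [0.474, 0, 0, 19.5, 5.3, -14.9, 0], [0.474, 0, 0, 22.5, 5.2, -14.9, 0], [0.474, 0, 0, 25, 5.2, -14.9, 0], [0.474, 0, 0, 26.1, 5.2, -14.9, 0], [0.474, 0, 0, 26.1, 5.2, -14.9, 0]]]}}

```text
time: 5.95
tool_pos: [0.4919, -0.0359, 0.2713]
ee_rot: [3.115, 0.002, 1.533]
wrist_force: [-0.3, -0.6, -2.8]
width: 0.0072
```

```bash
cat >> h.py <<'E'
def held(f,rad,pinch=.0635):
    snap('wrist',f); o,p,C=cur()
    P=cloud(load(f)).reshape(-1,3);P=P[np.isfinite(P).all(1)]
    g=p+C@np.array([0,rad-.005,-.012])
    Q=P[(np.linalg.norm(P-g,axis=1)<rad+.02)]
    c,a,n,e=rimfit(Q,-C[:,2],g,rad); print('held rim',c.round(4),a.round(3),n,e.round(4))
    ct=C.T@(c-p); at=C.T@a; print('in tool', (ct*1000).round(1), at.round(3),'F',o['wrist_force'].round(1),'w',o['width']); return ct,at,P
E
python3 - <<'E'
from h import *
ct,at,P=held('w4',.068)
for q in (LAR+[0,0,.213],LAR+[0,0,.10]):
    p,Rm=place(ct,at,q); print(p.round(4)); go(p,Rm)
s=snap('side','s4')
E
```

```text
held rim [ 0.5537 -0.0384  0.2823] [ 0.022 -0.002  1.   ] 6168 0.0008
in tool [ 1.1 61.9 -9.3] [-0.004  0.049 -0.999] F [-0.  -0.5 -1.8] w 0.007434572467767665
[0.4916 0.2218 0.2577]
t=6.00 row rot [-0.022 -0.001 -0.001] cm [25.86 -1.11  1.27]
[0.4916 0.2218 0.1447]
t=6.00 row rot [-0.022 -0.001 -0.001] cm [25.89 -1.41 12.57]
```

View pics/s4.png

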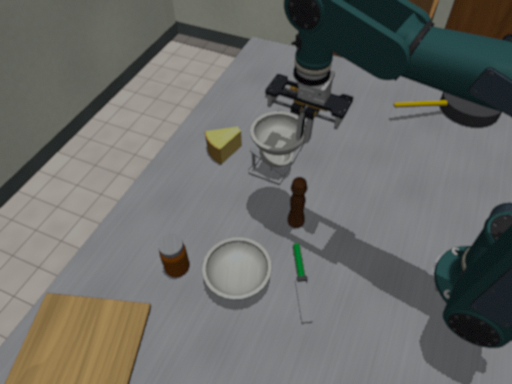

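The side view shows the middle cover held level at (280,133), about to pass over the mill at (298,203). The droop is 0.05 rad with little slip.

Emit:
{"fn": "drive_tool", "kwargs": {"series": [[[-0.01, 0, 0, 1, 0, 0, 0], [-0.02, 0, 0, 3, -0.1, 0, 0], [-0.02, 0, 0, 6, -0.3, 0, 0], [-0.02, 0, 0, 9, -0.4, 0, 0], [-0.02, 0, 0, 12, -0.5, 0, 0], [-0.02, 0, 0, 15, -0.6, 0, 0], [-0.02, 0, 0, 18, -0.8, 0, 0], [-0.02, 0, 0, 21, -0.9, 0.5, 0], [-0.02, 0, 0, 24, -1, 1.5, 0], [-0.02, 0, 0, 25.5, -1.2, 3, 0], [-0.02, 0, 0, 25.9, -1.3, 5, 0], [-0.02, 0, 0, 25.9, -1.4, 7, 0], [-0.02, 0, 0, 25.9, -1.4, 9, 0], [-0.02, 0, 0, 25.9, -1.4, 11, 0], [-0.02, 0, 0, 25.9, -1.4, 12.5, 0], [-0.02, 0, 0, 25.9, -1.4, 12.5, 0]]]}}

```text
time: 7.65
tool_pos: [0.4903, 0.2198, 0.1418]
ee_rot: [3.101, 0.005, 1.529]
wrist_force: [-0.1, 0.2, -3.2]
width: 0.0074
```

```bash
python3 - <<'E'
from h import *
ct,at,P=held('w5',.068)
Q=P[(np.linalg.norm(P-LAR,axis=1)<.11)&(P[:,2]<.075)]
c,a,n,e=rimfit(Q,[0,0,1],LAR,.084); print('large wrist',c.round(4),a.round(3),n,e)
for f in ('scene','side'):
    snap(f,f+'5'); Q=cloud(load(f+'5')).reshape(-1,3);Q=Q[np.isfinite(Q).all(1)]
    q=Q[np.linalg.norm(Q-LAR,axis=1)<.11]; q=q[q[:,2]<.075]
    r=rimfit(q,[0,0,1],LAR,.084);print(f,'L',r[0].round(4),r[2])
    o,p,C=cur(); m=p+C@ct; q=Q[np.linalg.norm(Q-m,axis=1)<.085]
    r=rimfit(q,C@at,m,.068);print(f,'M',r[0].round(4),r[1].round(3),r[2])
E
```

```text
held rim [0.552  0.2172 0.1537] [0.008 0.002 1.   ] 6178 0.0008
in tool [-0.6 61.  -7.2] [-0.002  0.052 -0.999] F [ 0.3  0.7 -1.6] w 0.007356730706981224
large wrist [0.5519 0.2187 0.0577] [ 0.001 -0.     1.   ] 2211 0.0006784248360268325
scene L [0.5535 0.2204 0.0572] 470
scene M [0.5548 0.2195 0.1554] [0.006 0.001 1.   ] 511
side L [0.5526 0.2193 0.0575] 445
side M [0.5542 0.2184 0.1578] [ 0.002 -0.001  1.   ] 394
```

View pics/w5.png

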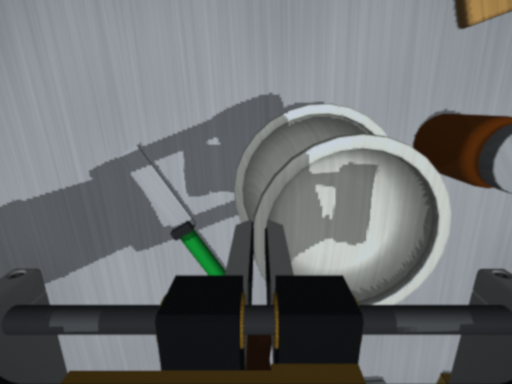

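View pics/scene5.png

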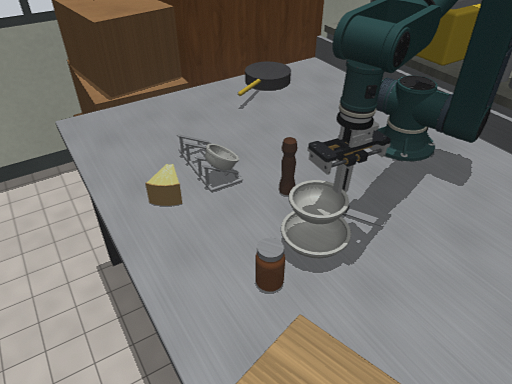

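```bash
python3 - <<'E'
from h import *
o,p,C=cur(); go(p+[-.001,.001,-.07]); go(p+[-.001,.001,-.08])
E
```

```text
t=7.80 row rot [0. 0. 0.] cm [ 0.11 -0.44  6.99]
t=7.80 row rot [0. 0. 0.] cm [ 0.11 -0.49  7.99]
```

Emit:
{"fn": "drive_tool", "kwargs": {"series": [[[0, 0, 0, 0.1, -0.2, 1.5, 0], [0, 0, 0, 0.1, -0.3, 3, 0], [0, 0, 0, 0.1, -0.3, 4.5, 0], [0, 0, 0, 0.1, -0.4, 5.5, 0], [0, 0, 0, 0.1, -0.4, 6.3, 0], [0, 0, 0, 0.1, -0.4, 6.8, 0], [0, 0, 0, 0.1, -0.4, 7, 0], [0, 0, 0, 0.1, -0.4, 7, 0]]]}}

```text
time: 8.6
tool_pos: [0.4924, 0.222, 0.0763]
ee_rot: [3.093, 0.002, 1.529]
wrist_force: [-0.1, -1.1, -2.9]
width: 0.0071
```

```bash
cat > chk.py <<'E'
from h import *
import sys
tag=sys.argv[1]; MC=LAR+[0,0,.019]
o,p,C=cur(); print(o['time'],p.round(4),o['wrist_force'].round(1),o['width'])
for f in ('scene','side','wrist'):
    snap(f,f+tag); Q=cloud(load(f+tag)).reshape(-1,3);Q=Q[np.isfinite(Q).all(1)]
    for nm,c,r in (('L',LAR,.084),('M',LAR+[0,0,.021],.068)):
        q=Q[(np.linalg.norm(Q-c,axis=1)<r+.02)]
        try: k=rimfit(q,[0,0,1],c,r);print(f,nm,k[0].round(4),k[1].round(3),k[2],k[3].round(4))
        except Exception as e: print(f,nm,'fail')
E
python3 chk.py 6
```

```text
8.6 [0.4924 0.222  0.0763] [-0.1 -1.1 -2.9] 0.007128787303586335
scene L [0.5532 0.2206 0.057 ] [-0.003 -0.003  1.   ] 416 0.0011
scene M [0.5558 0.2212 0.088 ] [0.001 0.    1.   ] 491 0.0013
side L [0.5524 0.2194 0.058 ] [-0.002  0.003  1.   ] 420 0.0013
side M [0.555  0.2197 0.0893] [0.002 0.003 1.   ] 390 0.0014
wrist L [0.552  0.2188 0.0576] [ 0.001 -0.001  1.   ] 3628 0.0007
wrist M [0.5543 0.2195 0.0893] [-0.001 -0.002  1.   ] 6181 0.0008
```

Emit:
{"fn": "drive_tool", "kwargs": {"series": [[[0, 0, 0, 0, -0.2, 0.2, 0], [0, 0, 0, 0, -0.3, 0.5, 0], [0, 0, 0, 0, -0.3, 0.8, 0], [0, 0, 0, 0, -0.3, 1, 0], [0, 0, 0, 0, -0.3, 1.15, 0], [0, 0, 0, 0, -0.3, 1.15, 0]]]}}

```text
time: 9.35
tool_pos: [0.4901, 0.2221, 0.0649]
ee_rot: [3.092, 0.002, 1.529]
wrist_force: [0.5, 0.4, -2.7]
width: 0.0072
```

```bash
python3 chk.py 7
```

```text
9.35 [0.4901 0.2221 0.0649] [ 0.5  0.4 -2.7] 0.00716710764381364
scene L [0.5534 0.2205 0.057 ] [-0.002 -0.004  1.   ] 431 0.0011
scene M [0.5537 0.2211 0.0767] [-0.001 -0.006  1.   ] 474 0.0012
side L [0.5518 0.2191 0.0574] [ 0.    -0.005  1.   ] 461 0.0013
side M [0.5522 0.2199 0.0779] [0.007 0.    1.   ] 375 0.0015
wrist L [0.552  0.2189 0.0576] [ 0.001 -0.     1.   ] 4406 0.0007
wrist M [0.5519 0.2196 0.0778] [-0.001 -0.001  1.   ] 6178 0.0008
```

Centred within 1 mm and about 1 mm above the floor. Lowering the last bit, then opening a little.

Emit:
{"fn": "drive_tool", "kwargs": {"series": [[[0, 0, 0, 0, 0, 0.08, 0], [0, 0, 0, 0, 0, 0.15, 0], [0, 0, 0, 0, 0, 0.15, 0], [0, 0, 0, 0, 0, 0.15, 12], [0, 0, 0, 0, 0, 0.15, 18], [0, 0, 0, 0, 0, 0.15, 22], [0, 0, 0, 0, 0, 0.15, 22], [0, 0, 0, 0, 0, 0.15, 22]]]}}

```text
time: 10.3
tool_pos: [0.4907, 0.2222, 0.0641]
ee_rot: [3.091, 0.001, 1.529]
wrist_force: [0.8, 0.3, 0.2]
width: 0.0209
```

```bash
python3 chk.py 8
```

```text
10.3 [0.4907 0.2222 0.0641] [0.8 0.3 0.2] 0.020923200347426594
scene L [0.5535 0.2209 0.0571] [-0.001 -0.001  1.   ] 444 0.0012
scene M [0.5544 0.2217 0.076 ] [0.001 0.004 1.   ] 475 0.0013
side L [0.5518 0.2195 0.0576] [-0.003 -0.006  1.   ] 427 0.0013
side M [0.5529 0.2201 0.0767] [0.001 0.002 1.   ] 390 0.0014
wrist L [0.5521 0.2189 0.0577] [ 0.001 -0.     1.   ] 4725 0.0007
wrist M [0.5525 0.2197 0.0767] [ 0. -0.  1.] 6409 0.0007
```

View pics/wrist8.png

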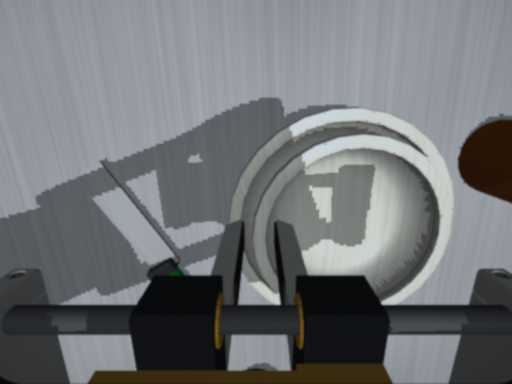

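Emit:
{"fn": "drive_tool", "kwargs": {"series": [[[0, 0, 0, 0, 0, -1, 22], [0, 0, 0, 0, 0, -3, 22], [0, 0, 0, 0, 0, -6, 22], [0, 0, 0, 0, 0, -10, 26], [0, 0, 0, 0, 0, -14, 30], [0, 0, 0, 0, 0, -18, 32], [0, 0, 0, 0, 0, -18, 32]]]}}

```text
time: 11.15
tool_pos: [0.4841, 0.2239, 0.2525]
ee_rot: [3.078, -0.004, 1.53]
wrist_force: [0.3, 0.5, 0.2]
width: 0.03
```

```bash
python3 - <<'E'
from h import *
P=cloud(load('w3')).reshape(-1,3);P=P[np.isfinite(P).all(1)]; P=P[(np.linalg.norm(P-SML,axis=1)<.075)&(P[:,2]>.03)]
print(rimfit(P,AX,SML,.052))
o,p,C=cur(); print(p)
q=SML+[-.001,-.001,0]+.0475*UX+AX*.086
go([.50,0,.245]);go([q[0],q[1],.245]); go(q,Rt(AX,UX)); print(q)
E
python3 chk.py 9
```

```text
(array([ 0.59960571, -0.15895308,  0.08721205]), array([-0.47892495,  0.0172266 ,  0.87768681]), 2844, np.float64(0.0007218032561309987))
[0.48413813 0.22388551 0.25245235]
t=11.15 row rot [0. 0. 0.] cm [-22.31   2.46   0.81]
t=11.15 row rot [0. 0. 0.] cm [-37.8    4.83   0.9 ]
t=11.15 row rot [-0.436 -0.003 -0.003] cm [-37.84   4.16  11.35]
[ 0.51734728 -0.1557671   0.14029939]
11.15 [0.4841 0.2239 0.2525] [0.3 0.5 0.2] 0.02995127809269006
scene L [0.5535 0.2206 0.057 ] [-0.    -0.003  1.   ] 437 0.0011
scene M [0.5547 0.2215 0.076 ] [-0.004 -0.001  1.   ] 492 0.0012
side L [0.5523 0.2198 0.0579] [0.    0.002 1.   ] 608 0.0014
side M [0.553  0.2201 0.0768] [0.001 0.004 1.   ] 553 0.0013
wrist L [0.5517 0.2187 0.0578] [ 0.001 -0.     1.   ] 2123 0.0007
wrist M [0.5524 0.2198 0.0768] [ 0. -0.  1.] 2114 0.0007
```

Emit:
{"fn": "drive_tool", "kwargs": {"series": [[[0, 0, 0, -2, 0.2, 0, 32], [0, 0, 0, -6, 0.6, 0, 32], [0, 0, 0, -10, 1.2, 0, 32], [0, 0, 0, -14, 1.8, 0, 32], [0, 0, 0, -18, 2.3, 0, 32], [0, 0, 0, -22, 2.8, 0, 32], [0, 0, 0, -26, 3.2, 0, 32], [-0.05, 0, 0, -30, 3.6, 1, 32], [-0.15, 0, 0, -34, 4, 2.5, 32], [-0.25, 0, 0, -37, 4.1, 4.5, 32], [-0.35, 0, 0, -37.8, 4.2, 7, 32], [-0.436, 0, 0, -37.8, 4.2, 9.5, 32], [-0.436, 0, 0, -37.8, 4.2, 11.3, 32], [-0.436, 0, 0, -37.8, 4.2, 11.3, 32], [-0.436, 0, 0, -37.8, 4.2, 11.3, 32]]]}}

```text
time: 12.8
tool_pos: [0.5129, -0.1568, 0.1326]
ee_rot: [2.657, 0.0, 1.529]
wrist_force: [0.6, -0.1, 0.2]
width: 0.03
```

```bash
python3 - <<'E'
from h import *
s=snap('wrist','w10'); snap('scene','sc10')
P=cloud(s).reshape(-1,3);P=P[np.isfinite(P).all(1)]; P=P[(np.linalg.norm(P-SML,axis=1)<.075)&(P[:,2]>.03)]
print(rimfit(P,AX,SML,.052))
q=SML+[-.001,-.001,0]+.0475*UX-AX*.013
go(q,Rt(AX,UX))
E
```

```text
(array([ 0.59962671, -0.1589862 ,  0.0872199 ]), array([-0.47859292,  0.01737114,  0.87786506]), 2535, np.float64(0.0006840281119635306))
t=12.90 row rot [-0.012  0.003 -0.   ] cm [0.2  0.61 9.58]
```

View pics/w10.png

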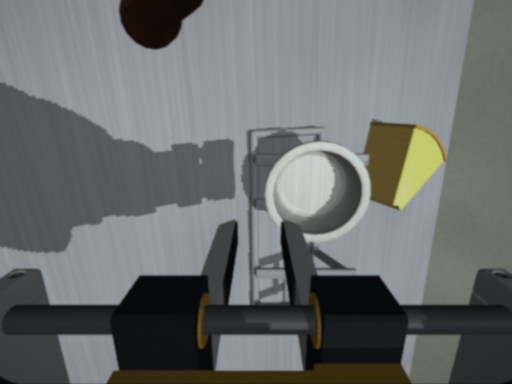

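View pics/sc10.png

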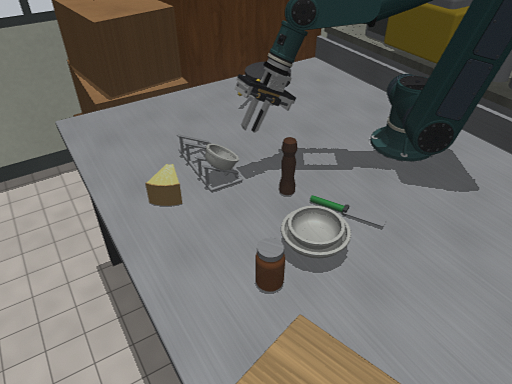

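The middle cover sits centred in the large one at (316,225) in the scene view. In the wrist view the small cover is at (318,190) with the fingers aligned to its near rim.

Emit:
{"fn": "drive_tool", "kwargs": {"series": [[[-0.012, 0, 0, 0.1, 0.6, 1, 32], [-0.012, 0, 0, 0.1, 0.6, 3, 32], [-0.012, 0, 0, 0.1, 0.6, 5.5, 32], [-0.012, 0, 0, 0.1, 0.6, 7.5, 32], [-0.012, 0, 0, 0.1, 0.6, 8.8, 32], [-0.012, 0, 0, 0.1, 0.6, 9.6, 32], [-0.012, 0, 0, 0.1, 0.6, 9.6, 32], [-0.012, 0, 0, 0.1, 0.6, 9.6, 32]]]}}

```text
time: 13.7
tool_pos: [0.5653, -0.1589, 0.0542]
ee_rot: [2.64, 0.003, 1.53]
wrist_force: [-0.2, -0.4, 0.5]
width: 0.0295
```

```bash
python3 - <<'E'
from h import *
snap('wrist','w11'); s=snap('side','s11')
cv2.imwrite('pics/s11c.png',cv2.resize(s['img'][70:220,200:400],None,fx=4,fy=4))
q=SML+[-.001,-.001,0]+.0475*UX-AX*.013
go(q,Rt(AX,UX)); print(robot.get_obs()['wrist_force'])
E
```

```text
t=13.80 row rot [ 0.002  0.004 -0.   ] cm [ 0.14 -0.1   0.07]
[ 0.7330134  -0.31467004  0.61187717]
```

View pics/s11c.png

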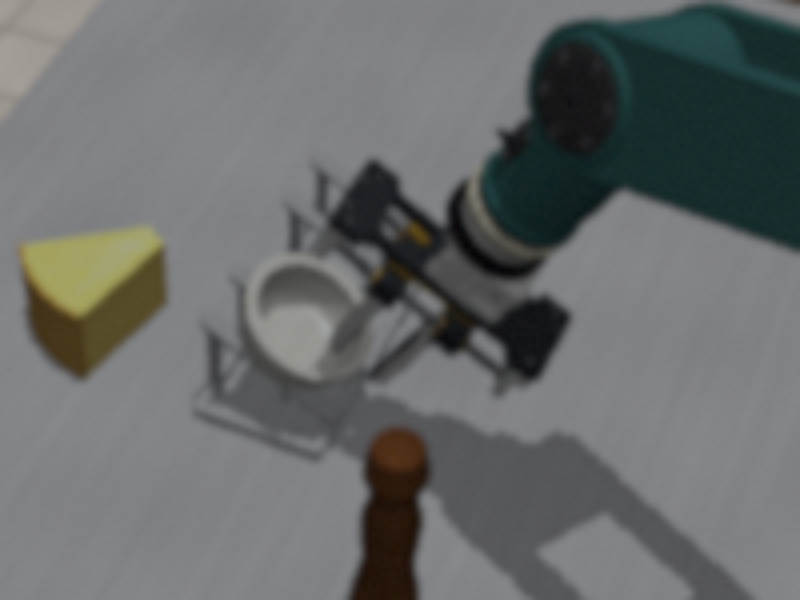

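View pics/w11.png

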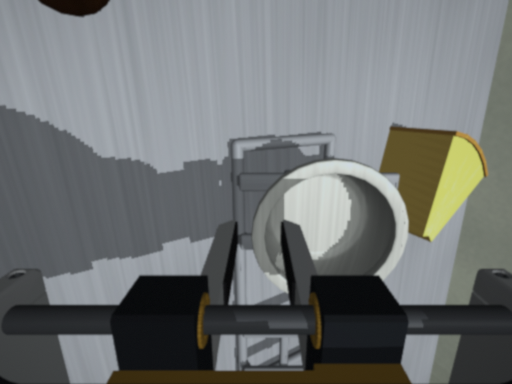

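The fingers straddle the small cover's near rim at (345,330) in the side crop. Closing, with a 1 mm correction, then lifting.

Emit:
{"fn": "drive_tool", "kwargs": {"series": [[[0, 0, 0, 0.1, -0.1, 0.05, 32], [0, 0, 0, 0.1, -0.1, 0.05, 0], [0, 0, 0, 0.1, -0.1, 0.05, 0], [0, 0, 0, 0.1, -0.1, 0.05, 0], [0, 0, 0, 0.1, -0.1, 0.05, 0], [0, 0, 0, 0.1, -0.1, 0.05, 0], [0, 0, 0, 0.1, -0.1, 0.05, 0]]]}}

```text
time: 14.5
tool_pos: [0.5646, -0.1581, 0.0537]
ee_rot: [2.639, 0.004, 1.53]
wrist_force: [-3.2, -0.0, 1.7]
width: 0.0077
```

Emit:
{"fn": "drive_tool", "kwargs": {"series": [[[0, 0, 0, 0, 0, -0.5, 0], [0, 0, 0, 0, 0, -1, 0], [0, 0, 0, 0, 0, -2, 0], [0, 0, 0, 0, 0, -3, 0], [0, 0, 0, 0, 0, -4, 0], [0, 0, 0, 0, 0, -5, 0], [0, 0, 0, 0, 0, -6, 0], [0, 0, 0, 0, 0, -7, 0], [0, 0, 0, 0, 0, -8, 0], [0, 0, 0, 0, 0, -8, 0]]]}}

```text
time: 15.5
tool_pos: [0.5266, -0.1568, 0.1261]
ee_rot: [2.636, 0.005, 1.529]
wrist_force: [0.5, 0.0, 0.0]
width: 0.0077
```

```bash
python3 - <<'E'
from h import *
ct,at,P=held('w12',.052)
T=np.array([.5535,.2208,.076])
for q in ([.565,-.158,.275],[.562,-.02,.29],T+[0,0,.215],T+[0,0,.09]):
    p,Rm=place(ct,at,q); print(p.round(4)); go(p,Rm)
E
```

```text
held rim [ 0.5614 -0.1578  0.159 ] [-0.472  0.018  0.881] 4669 0.0008
in tool [  0.1  47.1 -12.8] [-0.005  0.011 -1.   ] F [-0.1  0.3 -0.4] w 0.007750479236664388
[ 0.5181 -0.1564  0.2617]
t=15.55 row rot [ 0.492 -0.    -0.002] cm [ -0.07   5.87 -12.37]
[ 0.5151 -0.0184  0.2767]
t=15.55 row rot [ 0.492 -0.    -0.002] cm [ 13.7    5.87 -14.15]
[0.5066 0.2224 0.2777]
t=15.55 row rot [ 0.492 -0.    -0.002] cm [ 37.72   4.35 -15.23]
[0.5066 0.2224 0.1527]
t=15.55 row rot [ 0.492 -0.    -0.002] cm [37.78 -1.68 -4.28]
```

View pics/w12.png

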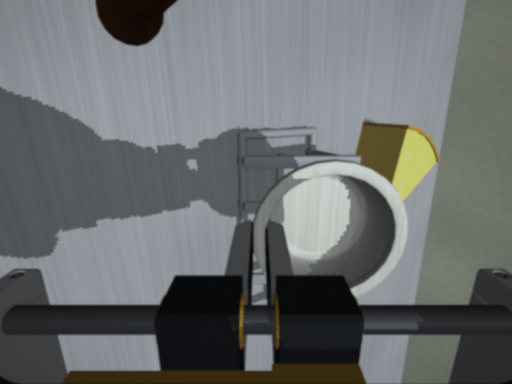

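The small cover is held at (332,230), clear of the rack. Rising first, then crossing over the mill.

Emit:
{"fn": "drive_tool", "kwargs": {"series": [[[0.06, 0, 0, 0, 0.7, -2, 0], [0.14, 0, 0, 0, 1.6, -4, 0], [0.22, 0, 0, 0, 2.6, -6, 0], [0.3, 0, 0, 0, 3.5, -8, 0], [0.38, 0, 0, 0, 4.5, -10, 0], [0.45, 0, 0, 0, 5.4, -12, 0], [0.49, 0, 0, 0, 5.8, -13, 0], [0.49, 0, 0, 2, 5.9, -13.8, 0], [0.49, 0, 0, 4.5, 5.9, -14.2, 0], [0.49, 0, 0, 7.5, 5.9, -14.4, 0], [0.49, 0, 0, 10.5, 5.9, -14.5, 0], [0.49, 0, 0, 13.5, 5.9, -14.5, 0], [0.49, 0, 0, 16.5, 5.7, -14.6, 0], [0.49, 0, 0, 19.5, 5.5, -14.7, 0], [0.49, 0, 0, 22.5, 5.3, -14.8, 0], [0.49, 0, 0, 25.5, 5.1, -14.9, 0], [0.49, 0, 0, 28.5, 4.9, -15, 0], [0.49, 0, 0, 31.5, 4.7, -15.1, 0], [0.49, 0, 0, 34.5, 4.5, -15.2, 0], [0.49, 0, 0, 36.5, 4.4, -15.2, 0]]]}}

```text
time: 17.55
tool_pos: [0.5064, 0.2125, 0.2768]
ee_rot: [3.129, 0.004, 1.531]
wrist_force: [0.4, -0.4, -1.2]
width: 0.0076
```

```bash
python3 - <<'E'
from h import *
ct,at,P=held('w13',.052)
T=np.array([.5535,.2208,.076])
for q in (T+[0,0,.15],T+[0,0,.05]):
    p,Rm=place(ct,at,q); print(p.round(4)); go(p,Rm)
E
```

```text
held rim [0.5526 0.2109 0.2893] [-0.    -0.001  1.   ] 4685 0.0008
in tool [ -2.3  46.7 -12.3] [-0.003  0.012 -1.   ] F [-0.2  1.2 -1.2] w 0.007831314632998519
[0.5071 0.2249 0.2131]
t=17.60 row rot [ 0.    -0.001  0.002] cm [ 1.01 -0.02  6.33]
[0.5071 0.2249 0.1131]
t=17.60 row rot [ 0.    -0.001  0.002] cm [ 1.02 -0.14 16.33]
```

Emit:
{"fn": "drive_tool", "kwargs": {"series": [[[0, 0, 0, 0.5, 0, 1, 0], [0, 0, 0, 1, 0, 3, 0], [0, 0, 0, 1, 0, 5, 0], [0, 0, 0, 1, 0, 7, 0], [0, 0, 0, 1, -0.1, 9, 0], [0, 0, 0, 1, -0.1, 11, 0], [0, 0, 0, 1, -0.1, 13, 0], [0, 0, 0, 1, -0.1, 15, 0], [0, 0, 0, 1, -0.1, 16, 0], [0, 0, 0, 1, -0.1, 16.3, 0], [0, 0, 0, 1, -0.1, 16.3, 0]]]}}

```text
time: 18.7
tool_pos: [0.5074, 0.2243, 0.113]
ee_rot: [3.13, 0.002, 1.534]
wrist_force: [0.0, 0.2, -0.7]
width: 0.0077
```

```bash
cat > chk2.py <<'E'
from h import *
import sys
tag=sys.argv[1]; SH=float(sys.argv[2])
o,p,C=cur(); print(o['time'],p.round(4),o['wrist_force'].round(1),o['width'])
for f in ('scene','side','wrist'):
    snap(f,f+tag); Q=cloud(load(f+tag)).reshape(-1,3);Q=Q[np.isfinite(Q).all(1)]
    for nm,c,r in (('L',LAR,.084),('M',LAR+[0,0,.019],.068),('S',LAR+[0,0,SH-.057],.052)):
        q=Q[(np.linalg.norm(Q-c,axis=1)<r+.02)]
        try: k=rimfit(q,[0,0,1],c,r);print(f,nm,k[0].round(4),k[1].round(3),k[2],k[3].round(4))
        except Exception as e: print(f,nm,'fail')
E
python3 chk2.py 14 .126
```

```text
18.7 [0.5074 0.2243 0.113 ] [ 0.   0.2 -0.7] 0.007685242569931742
scene L [0.5536 0.2207 0.057 ] [-0.005 -0.001  1.   ] 445 0.0011
scene M [0.5541 0.2214 0.0758] [-0.001 -0.005  1.   ] 347 0.0011
scene S [0.5554 0.2242 0.1249] [0.002 0.001 1.   ] 364 0.0013
side L [0.5524 0.2196 0.0578] [ 0.001 -0.002  1.   ] 477 0.0013
side M [0.5535 0.2199 0.0765] [ 0.003 -0.004  1.   ] 353 0.0013
side S [0.5544 0.2236 0.127 ] [0.014 0.008 1.   ] 295 0.0016
wrist L [0.552  0.2187 0.0577] [ 0.001 -0.001  1.   ] 3318 0.0007
wrist M [0.5529 0.2195 0.0767] [ 0.001 -0.     1.   ] 2414 0.0007
wrist S [0.5543 0.2232 0.127 ] [-0.002 -0.004  1.   ] 4678 0.0008
```

View pics/wrist14.png

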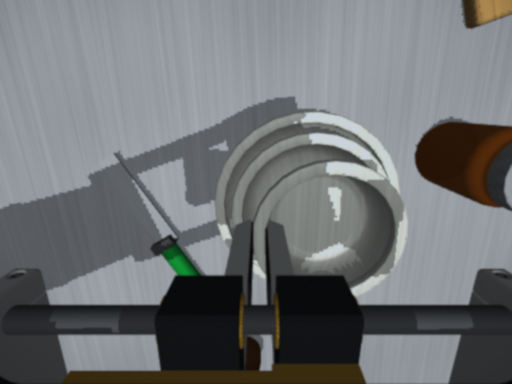

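Emit:
{"fn": "drive_tool", "kwargs": {"series": [[[0, 0, 0, -0.2, -0.1, 0, 0], [0, 0, 0, -0.35, -0.1, 0.3, 0], [0, 0, 0, -0.35, -0.1, 1, 0], [0, 0, 0, -0.35, -0.1, 1.7, 0], [0, 0, 0, -0.35, -0.1, 2.3, 0], [0, 0, 0, -0.35, -0.1, 2.6, 0], [0, 0, 0, -0.35, -0.1, 2.7, 0], [0, 0, 0, -0.35, -0.1, 2.7, 0]]]}}

```text
time: 19.65
tool_pos: [0.5075, 0.2213, 0.0875]
ee_rot: [3.128, 0.001, 1.534]
wrist_force: [0.1, 0.0, -0.3]
width: 0.0076
```

```bash
python3 chk2.py 15 .0995
```

```text
19.65 [0.5075 0.2213 0.0875] [ 0.1  0.  -0.3] 0.007643244301691104
scene L [0.5532 0.2206 0.0569] [-0.003 -0.002  1.   ] 442 0.0012
scene M [0.5544 0.2211 0.076 ] [-0.001  0.002  1.   ] 343 0.0011
scene S [0.5551 0.2217 0.0994] [-0.002 -0.003  1.   ] 351 0.0013
side L [0.5524 0.2192 0.0573] [ 0.002 -0.003  1.   ] 505 0.0014
side M [0.5533 0.2198 0.0767] [ 0.001 -0.001  1.   ] 362 0.0013
side S [0.5546 0.2204 0.1004] [ 0.006 -0.006  1.   ] 288 0.0015
wrist L [0.552  0.2187 0.0576] [ 0.001 -0.001  1.   ] 4365 0.0007
wrist M [0.5529 0.2195 0.0767] [ 0.001 -0.     1.   ] 3580 0.0006
wrist S [0.5538 0.2199 0.1005] [-0.002 -0.004  1.   ] 4694 0.0008
```

Gap is 4.6 mm, offset 1 mm. Lowering and letting go.

Emit:
{"fn": "drive_tool", "kwargs": {"series": [[[0, 0, 0, 0, -0.1, 0.1, 0], [0, 0, 0, 0, -0.1, 0.25, 0], [0, 0, 0, 0, -0.1, 0.4, 0], [0, 0, 0, 0, -0.1, 0.5, 0], [0, 0, 0, 0, -0.1, 0.54, 0], [0, 0, 0, 0, -0.1, 0.54, 0], [0, 0, 0, 0, -0.1, 0.54, 0]]]}}

```text
time: 20.5
tool_pos: [0.5068, 0.2216, 0.0831]
ee_rot: [3.127, 0.0, 1.534]
wrist_force: [-2.6, 0.2, 3.0]
width: 0.0077
```

```bash
python3 chk2.py 16 .0955
```

```text
20.5 [0.5068 0.2216 0.0831] [-2.6  0.2  3. ] 0.0077091312063047035
scene L [0.5533 0.2204 0.057 ] [-0.001  0.001  1.   ] 450 0.0011
scene M [0.5546 0.2212 0.0759] [-0.002 -0.004  1.   ] 344 0.0011
scene S [0.5547 0.2221 0.0952] [-0.002 -0.001  1.   ] 359 0.0013
side L [0.552  0.2193 0.0579] [0.002 0.001 1.   ] 474 0.0013
side M [0.5528 0.2205 0.077 ] [0.003 0.001 1.   ] 381 0.0013
side S [0.5536 0.2204 0.0961] [-0.001  0.007  1.   ] 291 0.0014
wrist L [0.552  0.2187 0.0576] [ 0.001 -0.001  1.   ] 4513 0.0006
wrist M [0.5528 0.2195 0.0767] [ 0.001 -0.     1.   ] 3977 0.0006
wrist S [0.5529 0.2201 0.0957] [-0.004 -0.002  1.   ] 4686 0.0009
```

Contact made (3 N), 19 mm step. Releasing and then retreating.

Emit:
{"fn": "drive_tool", "kwargs": {"series": [[[0, 0, 0, 0, 0, 0, 12], [0, 0, 0, 0, 0, 0, 18], [0, 0, 0, 0, 0, 0, 22], [0, 0, 0, 0, 0, 0, 22], [0, 0, 0, 0, 0, 0, 22]]]}}

```text
time: 21.15
tool_pos: [0.5069, 0.2215, 0.0829]
ee_rot: [3.127, 0.0, 1.534]
wrist_force: [0.5, 0.3, 0.9]
width: 0.0205
```

```bash
python3 chk2.py 17 .0955|grep -v scene
```

```text
21.15 [0.5069 0.2215 0.0829] [0.5 0.3 0.9] 0.02049457615347393
side L [0.5525 0.2189 0.0576] [0.001 0.001 1.   ] 490 0.0013
side M [0.5531 0.2197 0.0766] [ 0.004 -0.001  1.   ] 336 0.0013
side S [0.5533 0.221  0.0958] [-0.     0.001  1.   ] 300 0.0014
wrist L [0.552  0.2187 0.0576] [ 0.001 -0.001  1.   ] 4530 0.0007
wrist M [0.5529 0.2196 0.0767] [ 0.001 -0.     1.   ] 4241 0.0007
wrist S [0.5532 0.2203 0.0957] [ 0.001 -0.     1.   ] 4676 0.0007
```

View pics/wrist17.png

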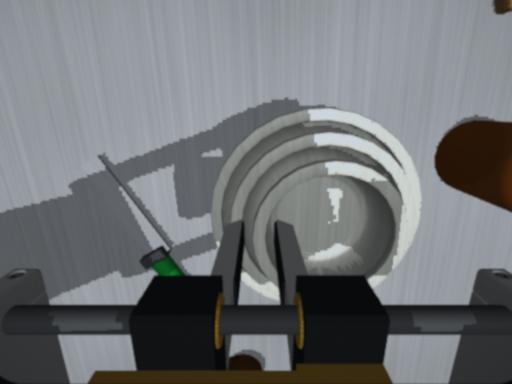

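The wrist view shows the three rims concentric around (320,215), with the open fingers at (228,240) and (287,240) either side of the small rim. Retreating straight up.

Emit:
{"fn": "drive_tool", "kwargs": {"series": [[[0, 0, 0, 0, 0, -0.5, 22], [0, 0, 0, 0, 0, -2, 22], [0, 0, 0, 0, 0, -4, 22], [0, 0, 0, 0, 0, -7, 22], [0, 0, 0, 0, 0, -10, 22], [0, 0, 0, 0, 0, -13, 22], [0, 0, 0, 0, 0, -15, 22], [0, 0, 0, 0, 0, -15, 22], [0, 0, 0, 0, 0, -15, 22], [0, 0, 0, 0, 0, -15, 22]]]}}

```text
time: 22.3
tool_pos: [0.5039, 0.2214, 0.2315]
ee_rot: [3.129, 0.001, 1.534]
wrist_force: [-0.3, 0.4, -0.5]
width: 0.0206
```

```bash
python3 chk2.py 18 .0955
```

```text
22.3 [0.5039 0.2214 0.2315] [-0.3  0.4 -0.5] 0.020603203636081098
scene L [0.5533 0.2207 0.0569] [-0.004 -0.003  1.   ] 441 0.0011
scene M [0.5543 0.221  0.076 ] [-0.002 -0.002  1.   ] 358 0.0011
scene S [0.5549 0.222  0.095 ] [0.    0.001 1.   ] 377 0.0011
side L [0.552  0.2195 0.0577] [-0.001  0.002  1.   ] 620 0.0014
side M [0.5532 0.2201 0.0766] [-0.     0.001  1.   ] 507 0.0013
side S [0.5537 0.2207 0.0956] [ 0.    -0.001  1.   ] 433 0.0014
wrist L [0.5516 0.2188 0.0578] [ 0.001 -0.     1.   ] 2365 0.0007
wrist M [0.5526 0.2196 0.0767] [ 0.001 -0.     1.   ] 2151 0.0007
wrist S [0.5531 0.2202 0.0957] [0.001 0.001 1.   ] 1944 0.0007
```

View pics/scene18.png

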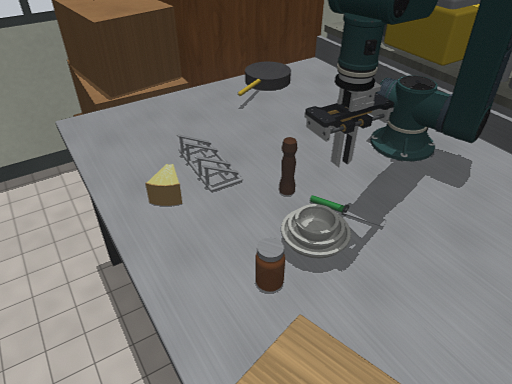

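The scene view shows all three covers nested at (316,226). The mill, jar, cheese and knife have not moved, and the gripper is clear. Handing in.

```bash
python3 -c "
from bench import robot
print(robot.close_job())"
```

```text
the job is handed in; nothing more can be done
None
```

The three covers are nested mouth up, and I handed the job in at about 22 s of the 69 s allowed. I pinched the middle cover by its near rim, lifted it out along its axis, carried it over the mill and set it in the large one. I then did the same with the small cover. The hand-in reported no verdict.

In my last check before handing in, all three cameras agreed to within about 2 mm:
- **Seating:** each rim was 19 mm above the one below, and every cover was level within 0.005 rad.
- **Centring:** the middle cover sat about 1.2 mm off the large one's centre, and the small one about 1 mm off the middle one's.
- **Large cover:** it stayed within about 1 mm of where it started.
- **Other objects:** in the picture, the mill, jar, cheese and knife were where they had been. I did not re-measure them.
- **Gripper:** it was about 13 cm above the nest, with no contact force.

No check failed. While being carried, the middle cover drooped about 0.05 rad in the grip. I corrected for that before setting it down.

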